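# Push a slide box down its rack lane until the catch springs up behind it

### The arm

A 6-joint arm with a two-finger parallel gripper is mounted at the origin on a cart in front of the work surface, level with it; the furniture and walls round the work are solid. World frame = base frame: x ahead of the robot, y to its left, z up, the work surface at z = 0. Lengths are in mm, angles in rad, forces in N, time in s.
With the tool pointing down it reaches from about 275 to 775 mm from the base axis. Payload 14.6 kg.
Tool frame: the origin (TCP) lies at the very end of the fingers, on their centre line; the grasp point (between the pads) lies 19 mm behind it; z points along the fingers, y is the line along which they close (so a half turn about z gives the same grasp; the last joint's range is limited). The gripper opens to 85 mm and grips with 20 to 120 N. Pads are 22 mm wide; open, the fingers measure 114 mm over their backs; the gripper's body (76 mm by 85 mm) begins 54 mm behind the grasp point. The pads swing forward as they close: fully open they stand 13 mm farther back than shut.
Start: joints at [-1.413, 0.263, -0.048, 1.259, 0, 1.415], TCP at [161.549, -499.53, 231.278] pointing down, gripper open.
Joint ranges: [-2.65, 2.65], [-0.89, 1.7], [-1.18, 1.37], [-2.13, 2.11], [-1.35, 1.29], [-3.14, 3.14]. Speed limits (rad/s): [1.89, 1.89, 2.57, 2.79, 3.14, 3.14].

### API

Orientations are given as a rotation vector (axis times angle).
In Python, from cell import get_state, grab_frame, calibration, sign_off, recognise, masks_of, landmark_of gives the robot as it stands.
- The arm moves only by the tool apply_moves, never from a script. Its argument "commands" is a list of rows, each a list of 6 numbers: the shift along the tool's x, y, z scaled (see below), then the turn, a rotation vector about the tool's x, y, z scaled (see below). In form: [[x, y, z, wx, wy, wz], ...]. A call has 1 to 12 rows; each row shifts and turns the commanded pose from where the row before left it, along the tool's axes as they then stand; what a row does not reach is not made up. The controller multiplies each number of a shift by 0.5 m and each number of a turn by 180 degrees. A row lasts 1/8 s, in which the tool goes at most 62.5 mm and 10.7 degrees, less where a joint would pass 70% of its speed; a pose out of reach is approached as far as the arm can. A call with a number of a shift or a turn outside -1 to 1 is refused whole. A call with a gripper value outside its range is refused whole. "fingers" is the closure, from -1 (fully open) to 1 (shut), set as the call begins (left out, the last holds). The fingers move at their own pace and stop on an object; the grip force is fixed at half the most. Time passes only in rows, so rows that do not move let the fingers close. It gives the time, the measured TCP pose, the force, the opening and the grip force at its end, in the units of the state.
- get_state(): the state, without advancing time (a new reading comes with each control period).
- grab_frame(name): name is "side" or "top"; returns (picture, depth): 420x560x3 uint8, red, green, blue; 420x560 float32, mm along the optical axis (not along the pixel's ray), 0 where there is no reading.
- calibration(name): a dict with "camera_matrix" (3x3 intrinsics, pixels), "rvec" (rotation vector, rad) and "tvec" (3), from world to camera coordinates, as OpenCV has them. Camera axes: x right, y down, z forward; pixel columns grow to the right and rows downward; lengths in mm; the calibration is good to about 2 mm. A picture is of the moment at which its call begins. calibration takes no time and is no camera call.
- sign_off(): hands the job in; it is judged then, once.
Trained networks look in the newest picture that a camera, given by its name, has taken for a name from the list of things; names that differ only in an ending like _2 or _b are one class to them, and where a whole thing is asked for, a point or a joint stands for the part that bears it (a point fixed in the world has none). Each returns a list of dicts, best first, with "conf" (0 to 1); they miss things now and then, are a little off and sometimes report something else, mostly with a low value. They report only what shows in the picture. A call takes as long as a camera call.
- recognise(camera, thing): "point" ([column, row] in pixels, amid what is visible of it).
- masks_of(camera, thing): "region" (420x560 bool, what is visible of it) and "point" ([column, row] in pixels, amid what is visible of it).
- landmark_of(camera, thing): "point" ([column, row] in pixels: a listed point, or the origin of a listed thing).
The state is a dict: "t": time; "joint_pos": joint angles; "qvel": joint speeds; "effort": joint torques, N m; "ee_pos": TCP position; "tcp_rot": TCP orientation; "contact_force": force on the tool from outside, world axes, zero at the start; "torque": the same for the moment, N m; "width": finger opening in mm; "grip_force": force on a finger pad.
Only numpy, scipy, OpenCV 4.12 (cv2) and the standard library are available. Lean on these libraries where they do the work, as an engineer would, in place of code of your own. Each camera call takes 0.05 s, during which the arm holds its last target. There are 200 camera calls.

### The job

The blue slide box lying askew in front of the empty lane of the two-lane rack holds freshly mounted slides. Without gripping or lifting it, push it gently with the fingertips straight down the empty lane, touching neither of that lane's two guide rails with the box or the robot, until it is fully home and the little steel catch in the deck has sprung up behind it. Leave it lying there and leave the bottles and vials standing where they are.

Things in the scene. Friction and masses are not known exactly. Their poses are not given: they have to be found in the camera images.
- rack: Fixed two-lane slide-box rack: grey deck, top 18 mm above the bench, x -240 to 215, y -140 to 140 mm. Origin at bench level; x axis along the lanes, the way boxes are pushed in; y to the left of that, z up. Empty lane centred on y = -63 mm; the other, y = +63, holds a fixed identical box. Open deck up to the rail mouths at x = 5; rubber buffers at x = 186; a stop bar behind them
- rail_mid: Guide rail on the higher-y side of the empty lane, not to be touched: aluminium bar 8 mm thick, 32 mm high above the deck, from x = 5 to 197 mm of the rack, centred on rack y = 0. Origin on the deck top at rack x = 0; axes as the rack's
- lane_mouth (a point): Point on the deck top in the middle of the empty lane's mouth, level with the noses of the rails; axes as the rack's
- lane_end (a point): Point on the deck top in the middle of the empty lane's inner end, at the face of the rubber buffers, 181 mm beyond the mouth; axes as the rack's
- catch_tip (a point): Fixed point of the rack: the tip of the empty lane's catch when up, 8 mm above the deck, 5 mm before the mouth. The catch is a sprung steel tongue 20 mm wide that ramps up out of a slot in the deck, from 26 mm before the tip. A box slides over it, pressing it down with under 1 N; it springs up once the box's tail is past the tip
- catch (a joint): Angle of that catch: 0 = up (free), about 0.27 rad = pressed flush with the deck by a box above it, at most 0.34
- box: The loose box to push: closed blue slide box 98 mm wide (x -49 to 49), 180 mm long (y -90 to 90), 37 mm high, about 0.3 kg, too wide to grasp. Origin at the centre of its underside, z up. The lid's lip, 30 mm long, juts 4 mm from the middle of its -x side (to x = -53, 25 to 31 mm up): 8 mm to spare each side in the lane. Square in the lane, its x axis points along rack y
- box_tail (a point): Centre of the box's tail (+y) end face, 98 x 37 mm, half-way up (18.5 mm): the end away from the lane, to push on. When home the tail is just past the catch tip, level with the rail mouths, with 6 mm of play between catch and buffers, so the fingers need not enter the lane
- box_head (a point): Centre of the box's head (-y) end face, half-way up. At the start the head lies about 40 to 65 mm before the mouth, the box off the lane's line by up to 16 mm and askew by up to 0.14 rad, on the open deck, with free deck beside it to reach its long sides
- dropper_bottle: Bystander: dropper bottle, 38 mm across, 104 mm tall, standing on the bench; origin at its underside
- vial: Bystander: small capped vial, 23 mm across, 52 mm tall, standing on the bench; origin at its underside
- oil_bottle: Bystander: small brown bottle, 29 mm across, 62 mm tall, standing on the bench; origin at its underside
- rail_near: Guide rail on the other side of the empty lane, not to be touched: the same bar, centred on rack y = -126 mm; origin and axes likewise. The clear lane between the two rails is 118 mm wide

How it is judged:
By the outcome, as a careful person would: the job done as asked, in the order asked, and still so for the second after the job is handed in, with the robot touching nothing.
It also fails if it takes over 67 s, if anything falls off the work surface, if the arm or the gripper's body presses on something with over 40 N, if the wrist force passes 120 N, or if a joint passes its speed limit or range.

## Working session

There is one attempt and no reset: what is moved stays moved. The work goes in short steps, Python scripts to look and compute and a tool call to move; the robot and the scene stay as the last step left them, time stands still between calls to the robot, and variables do not carry over. Pictures are saved under pics/ and viewed, at most 10 in all, crops included, and the job is handed in when it is done.

Besides the shell and the picture viewer there is one more tool, called after ">>>" by a JSON object that holds its "api" and its "payload". apply_moves: Moves the arm, as the interface text tells. Its arguments: {"type":"object","properties":{"commands":{"type":"array"},"fingers":{"type":"number"}},"required":["commands"]}

```bash
mkdir -p pics; ls
cat > h.py <<'E'
import numpy as np, cv2
from cell import *
def cal(n):
    c=calibration(n); K=np.array(c["camera_matrix"],float); R=cv2.Rodrigues(np.array(c["rvec"],float))[0]; t=np.array(c["tvec"],float).ravel()
    return K,R,t
def ray(n,p,z):
    """pixel -> world point at height z"""
    K,R,t=cal(n); d=R.T@np.linalg.inv(K)@np.array([p[0],p[1],1.]); o=-R.T@t
    return o+d*(z-o[2])/d[2]
def cloud(n,depth,mask):
    K,R,t=cal(n); v,u=np.nonzero(mask&(depth>0)); d=depth[v,u]
    c=(np.linalg.inv(K)@np.stack([u,v,np.ones_like(u)]))*d
    return (R.T@(c-t[:,None])).T
def proj(n,P):
    K,R,t=cal(n); c=K@(R@np.array(P,float).T+t[:,None]); return (c[:2]/c[2]).T
E
python3 - <<'E'
from h import *
for n in("top","side"):
    im,d=grab_frame(n); cv2.imwrite(f"pics/{n}0.png",im[:,:,::-1]); np.save(n+"0.npy",d)
    K,R,t=cal(n); print(n,"cam at",(-R.T@t).round(),"fwd",R[2].round(2))
    for k,z in(("lane_mouth",18),("lane_end",18),("catch_tip",26),("box_tail",36.5),("box_head",36.5),("rack",0),("rail_mid",18),("rail_near",18),("box",18),("vial",0),("dropper_bottle",0),("oil_bottle",0)):
        r=landmark_of(n,k)
        print(k,[(np.round(q["point"],1).tolist(),round(q["conf"],2),ray(n,q["point"],z).round(1).tolist()) for q in r[:2]])
s=get_state(); print(s)
E
```

```text
pics
top cam at [488. 133. 883.] fwd [ 0.09  0.   -1.  ]
lane_mouth [([290.5, 231.6], 0.6, [500.4, 113.7, 18.0]), ([176.7, 148.9], 0.17, [664.8, 351.0, 18.0])]
lane_end [([374.6, 194.8], 0.58, [578.9, -56.0, 18.0])]
catch_tip [([289.3, 236.2], 0.87, [491.1, 116.1, 26.0])]
box_tail [([182.7, 281.9], 0.89, [397.4, 323.0, 36.5])]
box_head [([266.6, 249.2], 0.94, [464.6, 160.5, 36.5])]
rack [([277.7, 207.5], 0.66, [549.9, 140.8, 0.0]), ([258.3, 107.7], 0.62, [760.8, 186.7, 0.0])]
rail_mid [([278.4, 206.4], 0.83, [550.9, 139.3, 18.0])]
rail_near [([304.3, 265.4], 0.65, [433.4, 84.7, 18.0])]
box [([226.7, 265.8], 0.56, [429.2, 240.3, 18.0])]
vial [([178.7, 151.9], 0.71, [662.2, 351.1, 0.0])]
dropper_bottle [([220.6, 125.9], 0.96, [719.7, 265.2, 0.0]), ([289.7, 236.3], 0.71, [491.0, 114.8, 0.0])]
oil_bottle [([258.5, 103.3], 0.81, [770.4, 186.5, 0.0])]
side cam at [276. 771. 680.] fwd [ 0.32 -0.68 -0.66]
lane_mouth [([314.9, 228.1], 0.97, [494.7, 103.3, 18.0]), ([182.6, 295.6], 0.35, [646.8, 371.7, 18.0])]
lane_end [([308.4, 175.6], 0.97, [575.9, -61.2, 18.0]), ([322.6, 285.5], 0.68, [425.4
[... 705 characters left out ...]
{'t': 1.3, 'joint_pos': array([-1.41330927e+00,  2.63092692e-01, -4.83091757e-02,  1.25941699e+00,
       -4.04457152e-05,  1.41548196e+00]), 'qvel': array([ 1.01798482e-03,  4.29440395e-04, -1.29787906e-04, -1.40629487e-05,
       -4.89642573e-06,  6.49543965e-04]), 'effort': array([ 8.51403752e-05, -6.37438631e+01,  3.84772646e+01,  7.71662071e-04,
       -4.65356436e-05, -1.84652379e-05]), 'ee_pos': array([ 161.53082075, -499.52126022,  231.27870126]), 'tcp_rot': array([-3.10322517e+00, -4.89343123e-01,  6.35699283e-05]), 'contact_force': array([-0.00235524,  1.0735729 , -0.1551704 ]), 'torque': array([-0.04111094, -0.01559005,  0.01750387]), 'grip_force': 0.0, 'width': 85.43558662263582}
```

```bash
cat > fit.py <<'E'
from h import *
def rect(n,thing,z0,d,tol=4):
    r=masks_of(n,thing)
    if not r: return None
    P=cloud(n,d,r[0]["region"]); P=P[abs(P[:,2]-z0)<tol]
    (c,s,a)=cv2.minAreaRect(P[:,:2].astype(np.float32)); b=cv2.boxPoints((c,s,a))
    # long-axis dir toward -y, by edges
    e=b[1]-b[0]; f=b[2]-b[1]; l=e if np.linalg.norm(e)>np.linalg.norm(f) else f
    if l[1]>0:l=-l
    return np.array(c),sorted(s),np.degrees(np.arctan2(l[1],l[0])),P
E
python3 - <<'E'
from fit import *
for n in("top","side"):
    d=grab_frame(n)[1]
    for k,z in(("rail_mid",50),("rail_near",50),("box",55)):
        r=rect(n,k,z,d)
        print(n,k,None if r is None else (r[0].round(1),np.round(r[1],1),r[2].round(2),len(r[3]),np.median(r[3][:,2]).round(1)))
E
```

```text
top rail_mid (array([594.1,  49.8]), array([  8.1, 187.2]), np.float32(-65.33), 363, np.float64(49.9))
top rail_near (array([479.5,  -2.3]), array([  8.1, 187. ]), np.float32(-65.3), 353, np.float64(49.7))
top box (array([429. , 241.7]), array([100.8, 180.2]), np.float32(-67.13), 4776, np.float64(54.7))
side rail_mid (array([593.2,  53. ]), array([  7.1, 189.9]), np.float32(-65.7), 217, np.float64(50.2))
side rail_near (array([477.2,   3.7]), array([  8. , 184.9]), np.float32(-65.2), 184, np.float64(50.0))
side box (array([429. , 243.7]), array([ 98.2, 182.8]), np.float32(-67.04), 4250, np.float64(55.2))
```

View pics/top0.png

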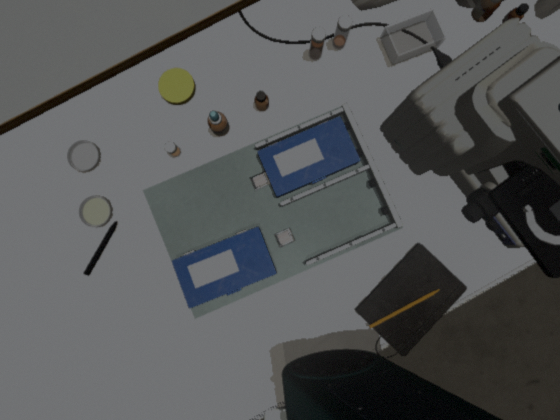

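View pics/side0.png

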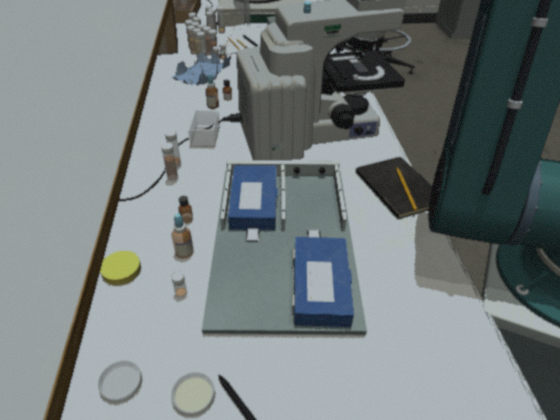

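```bash
cat >> fit.py <<'E'
from scipy.spatial.transform import Rotation as Ro
U=np.array([np.cos(np.radians(-65.3)),np.sin(np.radians(-65.3))]); V=np.array([-U[1],U[0]]); M=np.array([536.5,24.2])
def W(x,w): return M+(x-101)*U+w*V      # rack x, offset from lane centre -> world
def RK(p): d=np.asarray(p)[:2]-M; return np.array([d@U+101,d@V])
def now():
    s=get_state(); R=Ro.from_rotvec(s["tcp_rot"]).as_matrix()
    return s,np.array(s["ee_pos"]),np.degrees(np.arctan2(R[1,0],R[0,0]))
def plan(p,y,tgt,yaw,n):
    p=np.array(p,float);tgt=np.array(tgt,float);rows=[]
    dp=(tgt-p)/n; dy=(yaw-y)/n
    for i in range(n):
        a=np.radians(y+i*dy); sx=np.array([np.cos(a),np.sin(a),0]);sy=np.array([np.sin(a),-np.cos(a),0])
        rows.append([round(dp@sx/500,4),round(dp@sy/500,4),round(-dp[2]/500,4),0,0,round(-dy/180,4)])
    print(str(rows).replace(' ',''))
E
python3 - <<'E'
from fit import *
s,p,y=now(); print(p,y)
w1=[330,-150,230]; plan(p,y,w1,y+66,12)
b=W(-142,-85); w2=[*b,150]; print(b); plan(w1,y+66,w2,204.7,12)
E
```

```text
[ 161.53809861 -499.54392011  231.29653923] 17.91958830401676
[[np.float64(0.0446),np.float64(-0.0468),np.float64(0.0002),0,0,np.float64(-0.0306)],[np.float64(0.0489),np.float64(-0.0423),np.float64(0.0002),0,0,np.float64(-0.0306)],[np.float64(0.0527),np.float64(-0.0374),np.float64(0.0002),0,0,np.float64(-0.0306)],[np.float64(0.0561),np.float64(-0.0322),np.float64(0.0002),0,0,np.float64(-0.0306)],[np.float64(0.0589),np.float64(-0.0267),np.float64(0.0002),0,0,np.float64(-0.0306)],[np.float64(0.0612),np.float64(-0.0209),np.float64(0.0002),0,0,np.float64(-0.0306)],[np.float64(0.0629),np.float64(-0.0149),np.float64(0.0002),0,0,np.float64(-0.0306)],[np.float64(0.0641),np.float64(-0.0088),np.float64(0.0002),0,0,np.float64(-0.0306)],[np.float64(0.0646),np.float64(-0.0027),np.float64(0.0002),0,0,np.float64(-0.0306)],[np.float64(0.0646),np.float64(0.0036),np.float64(0.0002),0,0,np.float64(-0.0306)],[np.float64(0.0639),np.float64(0.0097),np.float64(0.0002),0,0,np.float64(-0.0306)],[np.float64(0.0627),np.float64(0.0158),np.float64(0.0002),0,0,np.float64(-0.0306)]]
[357.73510598 209.44878587]
[[n
[... 292 characters left out ...]
t64(0.0133),0,0,np.float64(-0.0559)],[np.float64(0.047),np.float64(0.0375),np.float64(0.0133),0,0,np.float64(-0.0559)],[np.float64(0.0397),np.float64(0.0451),np.float64(0.0133),0,0,np.float64(-0.0559)],[np.float64(0.0312),np.float64(0.0514),np.float64(0.0133),0,0,np.float64(-0.0559)],[np.float64(0.0217),np.float64(0.056),np.float64(0.0133),0,0,np.float64(-0.0559)],[np.float64(0.0116),np.float64(0.059),np.float64(0.0133),0,0,np.float64(-0.0559)],[np.float64(0.0011),np.float64(0.0601),np.float64(0.0133),0,0,np.float64(-0.0559)],[np.float64(-0.0094),np.float64(0.0593),np.float64(0.0133),0,0,np.float64(-0.0559)],[np.float64(-0.0196),np.float64(0.0568),np.float64(0.0133),0,0,np.float64(-0.0559)]]
```

>>> {"api": "apply_moves", "payload": {"commands": [[0.045,-0.047,0,0,0,0],[0.045,-0.047,0,0,0,0],[0.045,-0.047,0,0,0,0],[0.045,-0.047,0,0,0,0],[0.045,-0.047,0,0,0,0],[0.045,-0.047,0,0,0,0],[0.045,-0.047,0,0,0,0],[0.045,-0.047,0,0,0,0],[0.045,-0.047,0,0,0,0],[0.045,-0.047,0,0,0,0],[0.045,-0.047,0,0,0,0],[0.045,-0.047,0,0,0,0]], "fingers": -0.3}}

```text
t: 3.2
ee_pos: [332.0, -147.2, 231.4]
tcp_rot: [3.103, 0.489, 0.001]
contact_force: [0.9, -1.0, 0.3]
width: 55.5
grip_force: 0.0
```

>>> {"api": "apply_moves", "payload": {"commands": [[0,0,0,0,0,-0.055],[0,0,0,0,0,-0.055],[0,0,0,0,0,-0.055],[0,0,0,0,0,-0.055],[0,0,0,0,0,-0.055],[0,0,0,0,0,-0.055],[0,0,0,0,0,-0.055],[0,0,0,0,0,-0.055],[0,0,0,0,0,-0.055],[0,0,0,0,0,-0.055],[0,0,0,0,0,-0.055],[0,0,0,0,0,-0.055]]}}

```text
t: 4.7
ee_pos: [331.7, -148.1, 231.3]
tcp_rot: [1.15, 2.923, -0.0]
contact_force: [-0.1, -0.5, -0.6]
width: 55.4
grip_force: 0.0
```

```bash
sed -i 's/print(str(rows).*/print(*[[float(v) for v in r] for r in rows],sep="\\n")/' fit.py
python3 - <<'E'
from fit import *
s,p,y=now(); print(s["t"],p,y,s["width"])
plan(p,y,[*W(-142,-85),150],y,10); print(204.7-y%360, W(-142,-85))
E
```

```text
4.7 [ 331.67131608 -148.1479885   231.34906463] 137.04885676012333 55.44278601771231
[0.0449, 0.0559, 0.0163, 0.0, 0.0, -0.0]
[0.0449, 0.0559, 0.0163, 0.0, 0.0, -0.0]
[0.0449, 0.0559, 0.0163, 0.0, 0.0, -0.0]
[0.0449, 0.0559, 0.0163, 0.0, 0.0, -0.0]
[0.0449, 0.0559, 0.0163, 0.0, 0.0, -0.0]
[0.0449, 0.0559, 0.0163, 0.0, 0.0, -0.0]
[0.0449, 0.0559, 0.0163, 0.0, 0.0, -0.0]
[0.0449, 0.0559, 0.0163, 0.0, 0.0, -0.0]
[0.0449, 0.0559, 0.0163, 0.0, 0.0, -0.0]
[0.0449, 0.0559, 0.0163, 0.0, 0.0, -0.0]
67.65114323987666 [357.73510598 209.44878587]
```

>>> {"api": "apply_moves", "payload": {"commands": [[0.045,0.056,0.016,0,0,0],[0.045,0.056,0.016,0,0,0],[0.045,0.056,0.016,0,0,0],[0.045,0.056,0.016,0,0,0],[0.045,0.056,0.016,0,0,0],[0.045,0.056,0.016,0,0,0],[0.045,0.056,0.016,0,0,0],[0.045,0.056,0.016,0,0,0],[0.045,0.056,0.016,0,0,0],[0.045,0.056,0.016,0,0,0]]}}

```text
t: 5.95
ee_pos: [359.8, 211.3, 151.2]
tcp_rot: [1.158, 2.92, 0.0]
contact_force: [1.3, 0.2, -0.1]
width: 55.7
grip_force: 0.0
```

>>> {"api": "apply_moves", "payload": {"commands": [[0,0,0,0,0,-0.0537],[0,0,0,0,0,-0.0537],[0,0,0,0,0,-0.0537],[0,0,0,0,0,-0.0537],[0,0,0,0,0,-0.0537],[0,0,0,0,0,-0.0537],[0,0,0,0,0,-0.0537],[0,0,0,0,0,0],[0,0,0,0,0,0]]}}

```text
t: 7.08
ee_pos: [359.8, 210.0, 151.3]
tcp_rot: [-0.658, 3.072, 0.0]
contact_force: [0.4, -0.1, -0.3]
width: 55.3
grip_force: 0.0
```

Run:
```python
from fit import *
s,p,y=now(); print(s["t"],p,y%360,RK(p))
im,d=grab_frame("side"); cv2.imwrite("pics/side1.png",im[:,:,::-1])
plan(p,y,[*W(-142,-85),30],y,4); print((204.7-y%360)/180)
```

```text
7.075 [359.84436767 209.97389728 151.31770664] 204.1653717202039 [-141.595677    -82.86429173]
[0.0011, 0.0002, 0.0607, 0.0, 0.0, -0.0]
[0.0011, 0.0002, 0.0607, 0.0, 0.0, -0.0]
[0.0011, 0.0002, 0.0607, 0.0, 0.0, -0.0]
[0.0011, 0.0002, 0.0607, 0.0, 0.0, -0.0]
0.002970157109978307
```

View pics/side1.png

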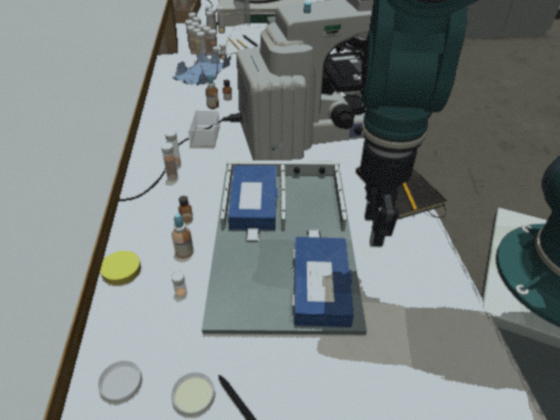

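>>> {"api": "apply_moves", "payload": {"commands": [[0,0,0.06,0,0,-0.003],[0,0,0.06,0,0,0],[0,0,0.06,0,0,0],[0,0,0.06,0,0,0],[0,0,0,0,0,0],[0,0,0,0,0,0]]}}

```text
t: 7.88
ee_pos: [360.3, 210.1, 32.1]
tcp_rot: [-0.676, 3.067, 0.0]
contact_force: [1.0, 0.0, 1.5]
width: 55.5
grip_force: 0.0
```

>>> {"api": "apply_moves", "payload": {"commands": [[-0.008,0,0,0,0,0],[-0.008,0,0,0,0,0],[-0.008,0,0,0,0,0],[0,0,0,0,0,0],[0,0,0,0,0,0]]}}

```text
t: 8.5
ee_pos: [370.6, 215.0, 31.2]
tcp_rot: [0.678, -3.067, 0.0]
contact_force: [0.3, 0.0, 0.3]
width: 55.6
grip_force: 0.0
```

Run:
```python
from fit import *
s,p,y=now(); print(s["t"],p,y%360,RK(p),s["contact_force"])
for n in ("top","side"):
    im,d=grab_frame(n)
    r=rect(n,"box",55,d); print(n,r[0],RK(r[0]),r[1],r[2],len(r[3]))
cv2.imwrite("pics/s2.png",cv2.resize(im[180:350,230:450,::-1],None,fx=3,fy=3))
```

```text
8.5 [370.59439393 214.97752952  31.24793698] 204.9223272830011 [-141.64943579  -71.00695181] [0.30426542 0.03201089 0.28538276]
top [430.4102478  242.30226135] [-141.47910229   -5.24565368] [97.64735412597656, 180.1008758544922] -67.27446 4003
side [428.24438477 242.6191864 ] [-142.67207413   -7.08092542] [99.80017852783203, 183.95712280273438] -67.32156 4251
```

View pics/s2.png

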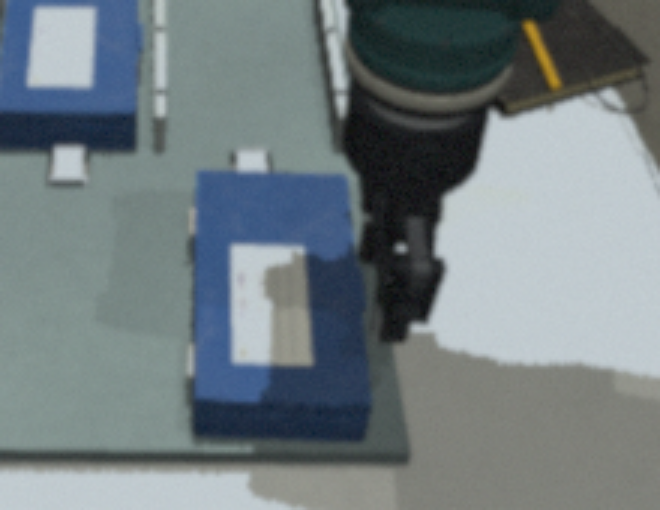

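>>> {"api": "apply_moves", "payload": {"commands": [[-0.006,0,0,0,0,0],[-0.006,0,0,0,0,0],[-0.006,0,0,0,0,0],[-0.006,0,0,0,0,0]]}}

```text
t: 9.2
ee_pos: [381.6, 220.1, 31.2]
tcp_rot: [0.678, -3.067, 0.0]
contact_force: [-3.1, -1.7, 0.6]
width: 55.9
grip_force: 1.3
```

```bash
cat > look.py <<'E'
from fit import *
s,p,y=now(); print(s["t"],p.round(1),round(y%360,2),RK(p).round(1),s["contact_force"].round(1))
for n in ("top","side"):
    im,d=grab_frame(n); cv2.imwrite(f"pics/last_{n}.png",im[:,:,::-1])
    r=rect(n,"box",55,d); print(n,RK(r[0]).round(1),np.round(r[1],1),round(float(r[2]),2),len(r[3]))
E
python3 look.py
```

```text
9.2 [381.6 220.1  31.2] 204.92 [-141.7  -58.9] [-3.1 -1.7  0.6]
top [-143.3    1.8] [ 98.  180.2] -65.21 3591
side [-144.7    1.6] [ 98.7 184. ] -64.92 4312
```

>>> {"api": "apply_moves", "payload": {"commands": [[0.02,0,0,0,0,0],[0.03,0,0,0,0,0],[0,0,-0.05,0,0,0],[0,0,-0.06,0,0,0],[0,0,-0.06,0,0,0],[0,0,-0.06,0,0,0]]}}

```text
t: 10.15
ee_pos: [357.7, 209.1, 147.2]
tcp_rot: [0.678, -3.067, 0.0]
contact_force: [0.1, 0.2, 0.3]
width: 55.7
grip_force: 0.0
```

>>> {"api": "apply_moves", "payload": {"commands": [[0,0,0,0,0,-0.05],[0,0,0,0,0,-0.05],[0,0,0,0,0,-0.05],[0,0,0,0,0,-0.05],[0,0,0,0,0,-0.05],[0,0,0,0,0,-0.05],[0,0,0,0,0,-0.05],[0,0,0,0,0,-0.05],[0,0,0,0,0,-0.05],[0,0,0,0,0,-0.05],[0,0,0,0,0,0]]}}

```text
t: 11.52
ee_pos: [358.1, 209.2, 146.2]
tcp_rot: [2.648, -1.691, -0.0]
contact_force: [0.0, -0.6, 0.9]
width: 55.4
grip_force: 0.0
```

```bash
python3 look.py
python3 - <<'E'
from fit import *
s,p,y=now()
plan(p,y,[*W(-265,2),p[2]],y,6); print((294.7-y%360)/180)
E
```

```text
11.525 [358.1 209.2 146.2] 294.87 [-141.6  -84.8] [ 0.  -0.6  0.9]
top [-143.5    2.4] [ 98.1 180.6] -65.08 4483
side [-144.3    1. ] [ 99.9 183.7] -64.95 4297
[-0.0411, -0.0288, -0.0, 0.0, 0.0, -0.0]
[-0.0411, -0.0288, -0.0, 0.0, 0.0, -0.0]
[-0.0411, -0.0288, -0.0, 0.0, 0.0, -0.0]
[-0.0411, -0.0288, -0.0, 0.0, 0.0, -0.0]
[-0.0411, -0.0288, -0.0, 0.0, 0.0, -0.0]
[-0.0411, -0.0288, -0.0, 0.0, 0.0, -0.0]
-0.00041122027236137153
```

>>> {"api": "apply_moves", "payload": {"commands": [[-0.041,-0.029,0,0,0,0],[-0.041,-0.029,0,0,0,0],[-0.041,-0.029,0,0,0,0],[-0.041,-0.029,0,0,0,0],[-0.041,-0.029,0,0,0,0],[-0.041,-0.029,0,0,0,0],[0,0,0,0,0,0],[0,0,0.056,0,0,0],[0,0,0.056,0,0,0],[0,0,0.056,0,0,0],[0,0,0.056,0,0,0],[0,0,0,0,0,0]]}}

```text
t: 13.22
ee_pos: [384.8, 356.4, 33.1]
tcp_rot: [2.645, -1.69, -0.002]
contact_force: [0.0, -0.1, 0.4]
width: 55.6
grip_force: 0.0
```

```bash
python3 look.py
```

```text
13.225 [384.8 356.4  33.1] 294.85 [-264.2    1. ] [ 0.  -0.1  0.4]
top [-143.3    0.8] [101.1 180.2] -65.05 4757
side [-159.1   33.9] [ 86.9 196.6] -38.48 646
```

>>> {"api": "apply_moves", "payload": {"commands": [[0.01,0,0,0,0,0],[0.01,0,0,0,0,0],[0.01,0,0,0,0,0],[0.006,0,0,0,0,0],[0.006,0,0,0,0,0],[0.008,0,0,0,0,0],[0.008,0,0,0,0,0],[0.008,0,0,0,0,0],[0.008,0,0,0,0,0],[0.008,0,0,0,0,0],[0.008,0,0,0,0,0],[0.004,0,0,0,0,0]]}}

```text
t: 14.92
ee_pos: [405.9, 314.9, 34.3]
tcp_rot: [-2.648, 1.69, -0.0]
contact_force: [-1.3, 2.6, 1.3]
width: 55.2
grip_force: 1.3
```

```bash
python3 look.py
```

```text
14.925 [405.9 314.9  34.3] 294.91 [-217.7    2.8] [-1.3  2.6  1.3]
top [-116.2    1.2] [100.5 180.2] -65.08 4749
side [-119.     2.5] [ 97.  179.7] -64.85 754
```

>>> {"api": "apply_moves", "payload": {"commands": [[0.004,0,0,0,0,0.0005],[0.008,0,0,0,0,0.0005],[0.008,0,0,0,0,0],[0.008,0,0,0,0,0],[0.008,0,0,0,0,0],[0.008,0,0,0,0,0],[0.008,0,0,0,0,0],[0.008,0,0,0,0,0],[0.008,0,0,0,0,0],[0.008,0,0,0,0,0],[0.008,0,0,0,0,0],[0.004,0,0,0,0,0]]}}

```text
t: 16.62
ee_pos: [424.3, 274.9, 34.3]
tcp_rot: [2.646, -1.694, 0.0]
contact_force: [-3.0, 3.9, 3.0]
width: 55.3
grip_force: 2.1
```

```bash
python3 look.py
```

```text
16.625 [424.3 274.9  34.3] 294.73 [-173.7    2.8] [-3.   3.9  3. ]
top [-71.8   1.5] [ 99.3 179. ] -65.35 4550
side [ 47.5 273.7] [ 7.4 17.6] -138.05 28
```

View pics/last_top.png

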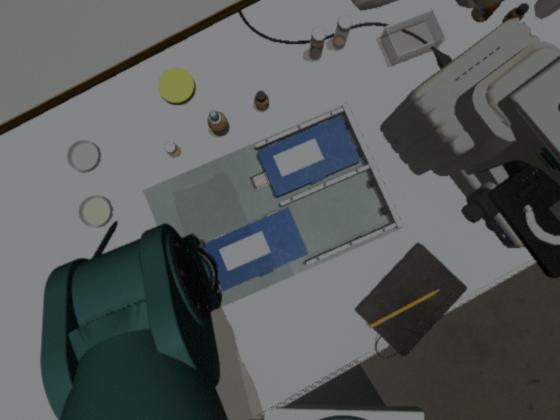

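>>> {"api": "apply_moves", "payload": {"commands": [[0.004,0,0,0,0,0],[0.008,0,0,0,0,0],[0.01,0,0,0,0,0],[0.01,0,0,0,0,0],[0.01,0,0,0,0,0],[0.01,0,0,0,0,0],[0.01,0,0,0,0,0],[0.01,0,0,0,0,0],[0.01,0,0,0,0,0],[0.01,0,0,0,0,0],[0.008,0,0,0,0,0],[0.004,0,0,0,0,0]]}}

```text
t: 18.32
ee_pos: [446.1, 227.8, 34.3]
tcp_rot: [-2.646, 1.694, -0.0]
contact_force: [-2.2, 2.8, 1.4]
width: 55.6
grip_force: 1.5
```

```bash
python3 look.py
python3 - <<'E'
from fit import *
im,d=grab_frame("top")
for k in("rail_mid","rail_near"):
    r=rect("top",k,50,d); print(k,RK(r[0]),r[1],r[2])
E
```

```text
18.325 [446.1 227.8  34.3] 294.74 [-121.7    2.9] [-2.2  2.8  1.4]
top [-15.2   0.6] [101.6 170.6] -65.22 4252
side [104.5  64.4] [207.4 257.3] -154.57 2676
rail_mid [101.86692173  62.81692247] [8.101451873779297, 185.767822265625] -65.59237
rail_near [102.47416195 -62.6800626 ] [8.13986873626709, 187.25863647460938] -65.523346
```

>>> {"api": "apply_moves", "payload": {"commands": [[0.004,0,0,0,0,0],[0.008,0,0,0,0,0],[0.01,0,0,0,0,0],[0.01,0,0,0,0,0],[0.01,0,0,0,0,0],[0.01,0,0,0,0,0],[0.01,0,0,0,0,0],[0.01,0,0,0,0,0],[0.01,0,0,0,0,0],[0.01,0,0,0,0,0],[0.008,0,0,0,0,0],[0.004,0,0,0,0,0]]}}

```text
t: 20.18
ee_pos: [467.8, 180.5, 34.3]
tcp_rot: [2.646, -1.694, -0.0]
contact_force: [-0.7, 2.1, -0.4]
width: 55.4
grip_force: 0.8
```

```bash
python3 look.py
```

```text
20.175 [467.8 180.5  34.3] 294.74 [-69.7   2.9] [-0.7  2.1 -0.4]
top [59.6  1.4] [100.2 124.8] -65.4 2973
side [28.8  2.8] [ 97.6 180.7] -65.13 601
```

View pics/last_top.png

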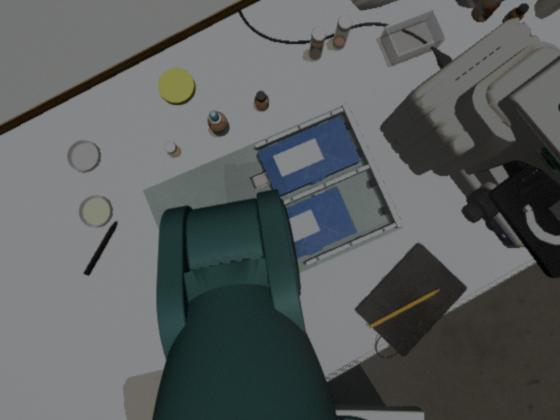

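>>> {"api": "apply_moves", "payload": {"commands": [[0.004,0,0,0,0,0],[0.008,0,0,0,0,0],[0.01,0,0,0,0,0],[0.01,0,0,0,0,0],[0.01,0,0,0,0,0],[0.01,0,0,0,0,0],[0.01,0,0,0,0,0],[0.01,0,0,0,0,0],[0.01,0,0,0,0,0],[0.008,0,0,0,0,0],[0.006,0,0,0,0,0],[0.004,0,0,0,0,0]]}}

```text
t: 21.88
ee_pos: [488.7, 135.2, 34.3]
tcp_rot: [-2.646, 1.694, 0.0]
contact_force: [-0.7, 0.8, -1.6]
width: 55.7
grip_force: 0.7
```

```bash
python3 look.py
python3 - <<'E'
from fit import *
im,d=grab_frame("top")
m=masks_of("top","box")[0]["region"]; P=cloud("top",d,m); P=P[abs(P[:,2]-55)<4]
q=np.array([RK(p) for p in P]); print("head",np.percentile(q[:,0],99),"w",np.percentile(q[:,1],[1,99]),
 [RK(ray("top",r["point"],18)) for r in landmark_of("top","lane_end")[:1]])
E
```

```text
21.875 [488.7 135.2  34.3] 294.74 [-19.8   3. ] [-0.7  0.8 -1.6]
top [136.4   2.6] [67.5 97.5] -154.95 1417
side [72.4  2.5] [ 97.4 192.2] -64.99 620
head 170.3938035633518 w [-45.21841643  49.88772202] [array([187.04577828,   1.42319632])]
```

>>> {"api": "apply_moves", "payload": {"commands": [[0.004,0,0,0,0,0],[0.004,0,0,0,0,0],[0.004,0,0,0,0,0],[0.004,0,0,0,0,0],[0.002,0,0,0,0,0],[0.002,0,0,0,0,0]]}}

```text
t: 22.98
ee_pos: [492.9, 126.2, 34.3]
tcp_rot: [-2.646, 1.694, 0.0]
contact_force: [-2.3, 3.1, 2.3]
width: 55.4
grip_force: 1.9
```

>>> {"api": "apply_moves", "payload": {"commands": [[0.002,0,0,0,0,0],[0.001,0,0,0,0,0],[0.001,0,0,0,0,0]]}}

```text
t: 23.35
ee_pos: [493.7, 124.4, 34.3]
tcp_rot: [-2.646, 1.694, 0.0]
contact_force: [-1.5, 2.7, 3.9]
width: 55.4
grip_force: 2.2
```

```bash
python3 look.py
python3 - <<'E'
from fit import *
im,d=grab_frame("side"); cv2.imwrite("pics/s5.png",cv2.resize(im[140:280,200:420,::-1],None,fx=3.6,fy=3.6))
E
```

```text
23.35 [493.7 124.4  34.3] 294.75 [-8.  3.] [-1.5  2.7  3.9]
top [157.    2.6] [54.1 98.2] -156.46 1123
side [89.6  2.4] [ 97.5 182.3] -64.98 595
```

View pics/s5.png

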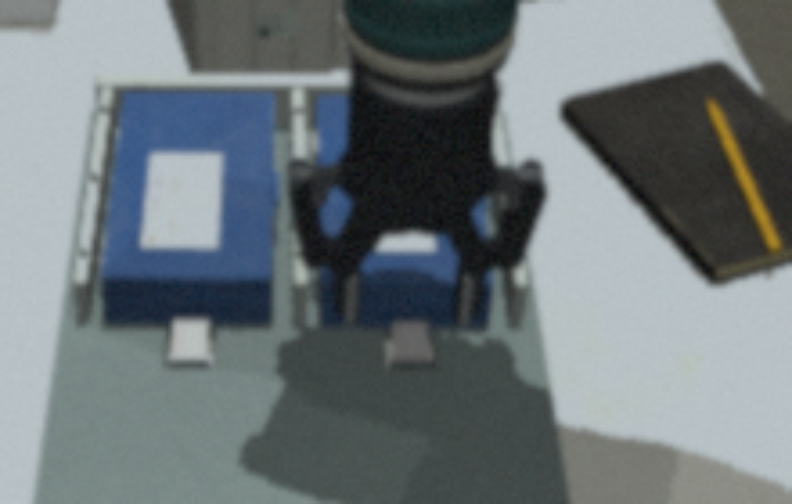

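>>> {"api": "apply_moves", "payload": {"commands": [[0.001,0,0,0,0,0],[0.001,0,0,0,0,0],[0,0,0,0,0,0]]}}

```text
t: 23.98
ee_pos: [494.1, 123.4, 34.3]
tcp_rot: [2.646, -1.694, 0.0]
contact_force: [-1.8, 3.1, 3.6]
width: 55.4
grip_force: 1.8
```

>>> {"api": "apply_moves", "payload": {"commands": [[-0.01,0,0,0,0,0],[-0.02,0,0,0,0,0],[-0.05,0,0,0,0,0],[-0.06,0,0,0,0,0],[0,0,-0.05,0,0,0],[-0.05,0,-0.06,0,0,0],[-0.06,0,-0.06,0,0,0],[-0.06,0,-0.06,0,0,0],[-0.06,0,0,0,0,0],[0,0,0,0,0,0]]}}

```text
t: 25.22
ee_pos: [415.7, 293.1, 149.5]
tcp_rot: [-2.648, 1.69, -0.001]
contact_force: [-0.1, -0.6, -0.3]
width: 55.4
grip_force: 0.0
```

```bash
python3 look.py
python3 - <<'E'
from fit import *
im,d=grab_frame("side"); cv2.imwrite("pics/s6.png",cv2.resize(im[140:280,200:420,::-1],None,fx=3.6,fy=3.6))
for n in("side","top"):
    d=grab_frame(n)[1]
    full=cloud(n,d,np.ones(d.shape,bool)); q=(full[:,:2]-M)@np.array([U,V]).T+[101,0]
    for w0 in(0,126):
        print(n,w0,[ (x,round(float(np.median(full[k,2])),1)) for x in range(-34,6,4) if (k:=(abs(q[:,0]-x)<2.5)&(abs(q[:,1]-w0)<7)).any()])
        k=(abs(q[:,1]-w0)<40)&(abs(full[:,2]-55)<3); print("top of box x", np.percentile(q[k,0],[1,99]).round(1))
E
```

```text
25.225 [415.7 293.1 149.5] 294.89 [-193.8    2.6] [-0.1 -0.6 -0.3]
top [94.7  0.9] [101.2 180.2] -65.24 4608
side [92.9 36.1] [ 34.9 181.6] -67.56 581
side 0 [(-34, 18.7), (-30, 17.8), (-26, 19.6), (-22, 20.4), (-18, 21.4), (-14, 21.8), (-10, 22.7), (-6, 24.5), (-2, 24.9), (2, 25.2)]
top of box x [  2.1 286.9]
side 126 [(-34, 18.4), (-30, 19.3), (-26, 20.1), (-22, 20.6), (-18, 21.1), (-14, 22.3), (-10, 23.8), (-6, 25.2), (-2, 25.7), (2, 41.7)]
top of box x [   3.3 1237.2]
top 0 [(-34, 18.1), (-30, 17.5), (-26, 18.6), (-22, 20.5), (-18, 20.5), (-14, 21.8), (-10, 23.5), (-6, 25.0), (-2, 25.2), (2, 1.0)]
top of box x [  6.4 293.9]
top 126 [(-34, 18.3), (-30, 17.4), (-26, 18.2), (-22, 19.6), (-18, 20.3), (-14, 21.8), (-10, 22.1), (-6, 23.8), (-2, 25.9), (2, 0.8)]
top of box x [  7.4 208.3]
```

View pics/s6.png

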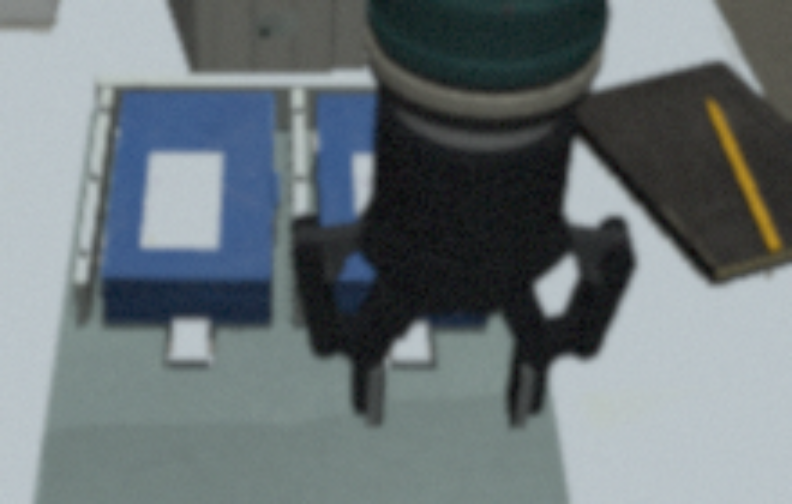

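The retracted view shows the box square in its lane, level with its neighbour. Depth puts its catch tip at about 25 mm, the same height as the neighbouring lane's raised catch.

```bash
python3 -c "
from cell import *
print(sign_off())"
```

```text
the job is handed in; nothing more can be done
None
```

The blue box is fully home in the empty lane with the catch sprung up behind it, pushed in with fingertips only; there was no sign of rail contact, the bottles and vials were never approached, and the job was handed in at about 26 s.

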